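# Roll the washed pipe stub into the V-cradle

## Task

Roll the brass pipe stub along the bench by pushing on its side with the fingers, up the blue ramp and over its crest, so that it drops into the V-groove of the cradle and rests there along the groove with some of the pipe sticking out past both ends of the cradle; nudge it endwise with a finger if need be. Do not grip it, lift it or flick it so that it runs off by itself, and leave the bottle, cup and nozzle where they stand. Finish with the pipe lying still and the hand clear of it.

Things in the scene. Friction and masses are not known exactly. Their poses are not given: they have to be found in the camera images.
- tube: Brass pipe stub, 50 mm diameter, 160 mm long, about 0.65 kg, dark ends and dots. It lies on the bench, polished and slippery (friction about 0.45 with everything), and coasts a few cm after a push. Origin on its axis at mid length (25 mm above the bench at the start); its x axis runs along the pipe, its y and z axes turn as it rolls.
- cradle: Fixed blue folded-sheet V-cradle, 90 mm wide along its x axis, which is the direction of the groove; z is up. Origin on the bench below the bottom line of the V (3 mm high), at mid width. Its ramp faces its +y side, where the pipe starts 200 to 280 mm away, up to 30 mm off centre and 0.18 rad askew; the pipe is rolled towards -y. The V's far face rises at 45 degrees to y = -37 mm, 40 mm high.
- ramp_toe (a point): Middle of the ramp's lower edge, at bench height, 88 mm from the cradle's origin towards its +y. Axes as the cradle's.
- ramp_crest (a point): Middle of the crest where the ramp ends and the V's near face begins to fall, 17 mm above the bench, 24 mm from the cradle's origin towards its +y; the ramp is straight from toe to crest.
- seat (a point): Where the middle of the pipe's axis is when it is seated and centred in the V: 4 mm from the cradle's origin towards its +y, 34 mm above the bench. Axes as the cradle's.
- bottle: White bottle with a blue cap, 56 mm diameter, 110 mm tall, loose, a bystander to be left alone. Origin at the centre of its underside.
- cup: Open aluminium cup, 70 mm diameter, 80 mm tall, loose, a bystander to be left alone. Origin at the centre of its underside.
- nozzle: Red stepped spray nozzle standing upright, 48 mm diameter at the foot, 70 mm tall, loose, a bystander to be left alone. Origin at the centre of its underside.
Mind the look-alikes: they are no part of the job. Several things look just like the cradle: the one meant starts farthest to the robot's left. Of the things that look like the tube, take the one that is nearest to the robot's base at the start.

How it is judged:
By the outcome, as a careful person would: the job done as asked, in the order asked, and still so for the second after the job is handed in, with the robot touching nothing.
It also fails if it takes over 64 s, if anything falls off the work surface, if the arm or the gripper's body presses on something with over 40 N, if the wrist force passes 120 N, or if a joint passes its speed limit or range.

## Robot

A 6-joint arm with a two-finger parallel gripper is mounted at the origin on the work surface. World frame = base frame: x ahead of the robot, y to its left, z up, the work surface at z = 0. Lengths are in m, angles in rad, forces in N, time in s.
With the tool pointing down it reaches from about 0.35 to 0.975 m from the base axis. Payload 17.4 kg.
Tool frame: the origin (TCP) lies at the very end of the fingers, on their centre line; the grasp point (between the pads) lies 19 mm behind it; z points along the fingers, x is the direction in which the jaws open and shut, and the axes are right-handed (so a half turn about z gives the same grasp; the last joint's range is limited). The gripper opens to 85 mm and grips with 20 to 120 N. Pads are 22 mm wide; open, the fingers measure 114 mm over their backs; the gripper's body (76 mm by 85 mm) begins 54 mm behind the grasp point. The pads swing forward as they close: fully open they stand 13 mm farther back than shut.
Start: joints at [-1.285, 0.116, 1.442, -0, 1.584, -0.038], TCP at [0.215, -0.64, 0.231] pointing down, gripper open.
Joint ranges: [-2.83, 2.83], [-0.83, 2.19], [0.07, 2.5], [-1.14, 4.28], [0.01, 3], [-2.97, 2.97]. Speed limits (rad/s): [1.89, 1.89, 2.22, 3.14, 3.14, 3.14].

## Interface

Orientations are given as a unit quaternion [w, x, y, z].
In Python, from rig import telemetry, grab_frame, ctrl gives the robot as it stands. The module is installed in compiled form; this text tells all that it offers.
- The arm moves only by the tool step_arm, never from a script. Its argument "deltas" is text: rows parted by semicolons, each of 6 numbers parted by spaces: the shift along the tool's x, y, z in units of 40 mm (1.0 is 40 mm), then the turn, a rotation vector about the tool's x, y, z in units of 8 degrees (1.0 is 8 degrees). A call has 1 to 20 rows; each row shifts and turns the commanded pose from where the row before left it, along the tool's axes as they then stand; what a row does not reach is not made up. A row lasts 1/8 s, in which the tool goes at most 62.5 mm and 10.7 degrees, less where a joint would pass 70% of its speed; a pose out of reach is approached as far as the arm can. A call is refused whole if a number of a shift passes 1 or a number of a turn 1, either way. A call with a gripper value outside its range is refused whole. "jaw" is the opening, from 0 (shut) to 1 (fully open), set as the call begins (left out, the last holds). The fingers move at their own pace and stop on an object; "force" is the grip in N (left out, the last holds). Time passes only in rows, so rows that do not move let the fingers close. It gives the time, the measured TCP pose, the force and the opening at its end, in the units of the state.
- telemetry.observe(): the state, without advancing time (a new reading comes with each control period).
- grab_frame(name): name is "side" or "top"; returns a dict with "pixels" (384x512x3 uint8, red, green, blue), "range_z" (384x512 float32, m along the optical axis (not along the pixel's ray), 0 where there is no reading), "intrinsics" (3x3 intrinsics, pixels), "R" (3x3) and "t" (3): a world point X has camera coordinates R X + t. Camera axes: x right, y down, z forward; pixel columns grow to the right and rows downward; lengths in m; the calibration is good to about 2 mm. A picture is of the moment at which its call begins.
- ctrl.job_done(): hands the job in, once; it reports no verdict.
The state is a dict: "t": time; "joint_positions": joint angles; "joint_vel": joint speeds; "joint_torque": joint torques, N m; "tcp_pos": TCP position; "eef_rot": TCP orientation; "wrist_force": force on the tool from outside, world axes, zero at the start; "moment": the same for the moment, N m; "finger_gap": opening from 0.0 (shut) to 1.0 (fully open).
Only numpy, scipy, OpenCV 4.12 (cv2) and the standard library are available. Lean on these libraries where they do the work, as an engineer would, in place of code of your own. Each camera call takes 0.05 s, during which the arm holds its last target. There are 200 camera calls.

## Working session

There is one attempt and no reset: what is moved stays moved. The work goes in short steps, Python scripts to look and compute and a tool call to move; the robot and the scene stay as the last step left them, time stands still between calls to the robot, and variables do not carry over. Pictures are saved under pics/ and viewed, about 8 in all and at most 12, crops included, and the job is handed in when it is done.

Besides the shell and the picture viewer there is one more tool, called after "Call:" by a JSON object that holds its "name" and its "arguments". step_arm: Moves the arm, as the interface text tells. Its arguments: {"type":"object","properties":{"deltas":{"type":"string"},"jaw":{"type":"number"},"force":{"type":"number"}},"required":["deltas"]}

```bash
mkdir -p pics
cat > h.py <<'E'
from rig import telemetry, grab_frame, ctrl
import numpy as np, cv2
def save(name,fn,crop=None,s=1):
    f=grab_frame(name); im=f["pixels"][:,:,::-1].copy()
    if crop: u0,v0,u1,v1=crop; im=im[v0:v1,u0:u1]
    cv2.imwrite("pics/"+fn,cv2.resize(im,None,fx=s,fy=s,interpolation=cv2.INTER_CUBIC)); return f
def world(f):
    K,R,t=f["intrinsics"],f["R"],f["t"]; z=f["range_z"]
    v,u=np.mgrid[:z.shape[0],:z.shape[1]]
    c=np.stack([(u-K[0,2])/K[0,0]*z,(v-K[1,2])/K[1,1]*z,z],-1)
    return (c-t)@R
E
python3 - <<'E'
from h import *
f=save("top","top0.png",s=1.5); g=save("side","side0.png",s=1.5)
s=telemetry.observe(); print({k:np.round(v,3) for k,v in s.items()})
for q in (f,g): print(-q["R"].T@q["t"], q["R"][2])
E
```

```text
{'t': np.float64(0.1), 'joint_positions': array([-1.285,  0.116,  1.442,  0.   ,  1.584, -0.038]), 'joint_vel': array([-0.   , -0.001, -0.002,  0.001,  0.001,  0.001]), 'joint_torque': array([ 2.0000e-03, -7.3366e+01, -6.3379e+01,  0.0000e+00,  5.0000e-03,
       -0.0000e+00]), 'tcp_pos': array([ 0.215, -0.64 ,  0.231]), 'eef_rot': array([-0.   ,  0.812, -0.584, -0.   ]), 'wrist_force': array([ 0.774, -0.469, -0.064]), 'moment': array([-0.018,  0.062,  0.08 ]), 'finger_gap': np.float64(1.005)}
[0.35506708 0.04106378 1.35271704] [ 0.11860046  0.00240081 -0.99293916]
[0.47254249 0.62283266 0.78342905] [ 0.05665053 -0.62042581 -0.78221642]
```

View pics/top0.png

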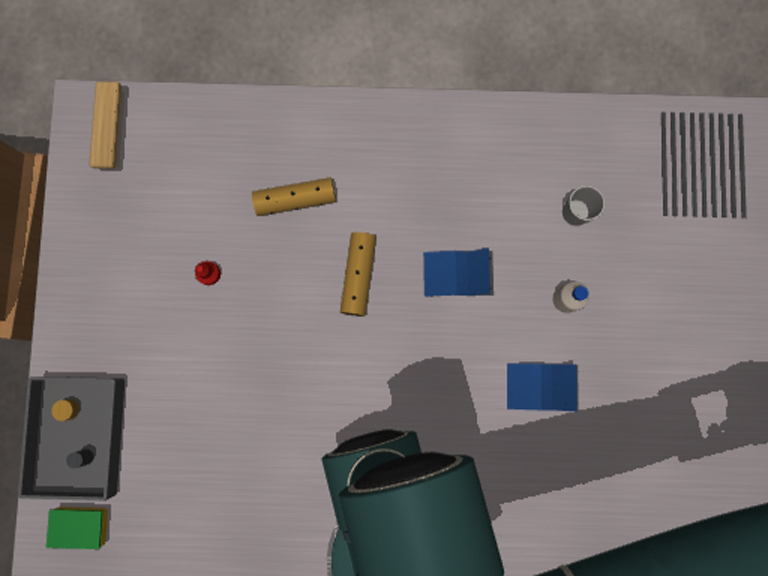

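View pics/side0.png

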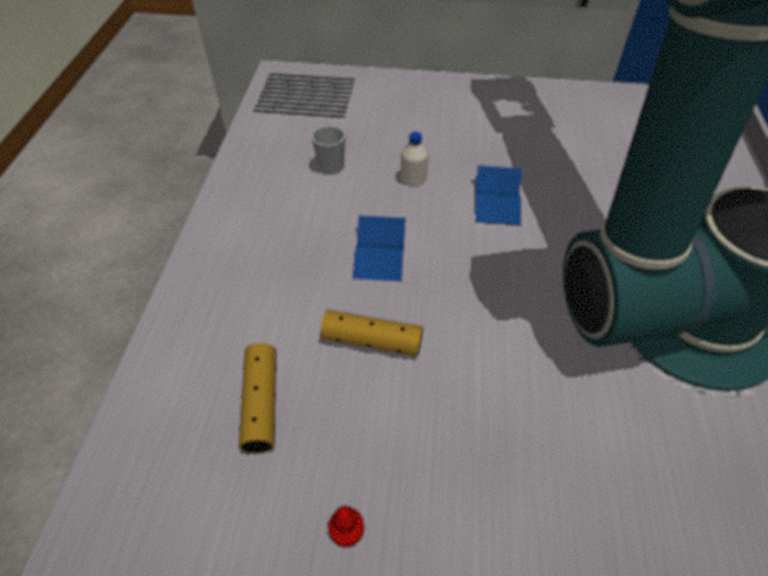

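Two cradle look-alikes show in the top view, at (458,273) and (542,386). The one at (458,273) is farther left (+y). The two pipes are at (358,273) and (294,196), and the first looks nearer the base. I'll confirm with measurements and a crop.

```bash
cat >> h.py <<'E'
def rect(P,m):
    (c,s,a)=cv2.minAreaRect(P[m][:,:2].astype(np.float32)*1000); return np.round(c,1),np.round(s,1),round(a,2)
def blobs(f,zmin=.006,box=None):
    W=world(f); h=cv2.cvtColor(f["pixels"],cv2.COLOR_RGB2HSV); out=[]
    for nm,lo,hi in (("brass",(12,110,60),(32,255,255)),("blue",(100,120,40),(125,255,255))):
        n,L,st,_=cv2.connectedComponentsWithStats(cv2.inRange(h,lo,hi))
        for i in range(1,n):
            if st[i,4]>250:
                m=(L==i)&(W[...,2]>-.02)&(W[...,2]<.08); 
                if m.sum()>200: out.append((nm,rect(W,m),m,W))
    return out
def tube(f,x0=.3,x1=.7,y0=-.25,y1=.35):
    # axis: fit to highest ridge of brass points
    for nm,r,m,W in blobs(f):
        if nm=="brass": print(r, "z",np.percentile(W[m][:,2],[2,50,98]).round(4))
E
python3 - <<'E'
from h import *
f=save("top","crop1.png",crop=(140,90,420,290),s=2.8)
for nm,r,m,W in blobs(f):
    P=W[m]; print(nm,r,"z",np.percentile(P[:,2],[1,50,99]).round(4),"d",np.linalg.norm(r[0]).round())
W=world(f)
for nm,(u,v) in dict(cup=(388,137),bottle=(383,195),nozzle=(138,182)).items(): print(nm,W[v,u].round(3))
# cradle profile
print([W[182,u].round(3).tolist() for u in range(278,334,4)])
E
```

```text
brass (array([839.5, 620. ]), array([ 51.9, 176. ]), 89.14) z [0.0338 0.0437 0.0499] d 1044.0
brass (array([702.8, 234.6]), array([ 46.4, 159.9]), 11.99) z [0.0256 0.0466 0.0548] d 741.0
brass (array([550.8, 102.5]), array([ 48.9, 159.2]), 83.76) z [0.028  0.0466 0.0546] d 560.0
blue (array([561. , -93.1]), array([ 88.5, 124.8]), 2.09) z [-0.0018  0.0117  0.0403] d 569.0
blue (array([ 340.5, -260.2]), array([ 88.7, 124.5]), 0.54) z [0.0003 0.0143 0.0424] d 429.0
cup [ 0.707 -0.35   0.002]
bottle [ 0.515 -0.304  0.108]
nozzle [0.541 0.392 0.055]
[[0.56, -0.017, -0.001], [0.56, -0.029, -0.0], [0.559, -0.04, 0.009], [0.56, -0.052, 0.005], [0.56, -0.065, 0.004], [0.56, -0.076, 0.012], [0.559, -0.088, 0.015], [0.56, -0.1, 0.011], [0.561, -0.112, 0.008], [0.561, -0.124, 0.013], [0.56, -0.135, 0.022], [0.559, -0.146, 0.028], [0.563, -0.161, 0.006], [0.563, -0.173, 0.003]]
```

View pics/crop1.png

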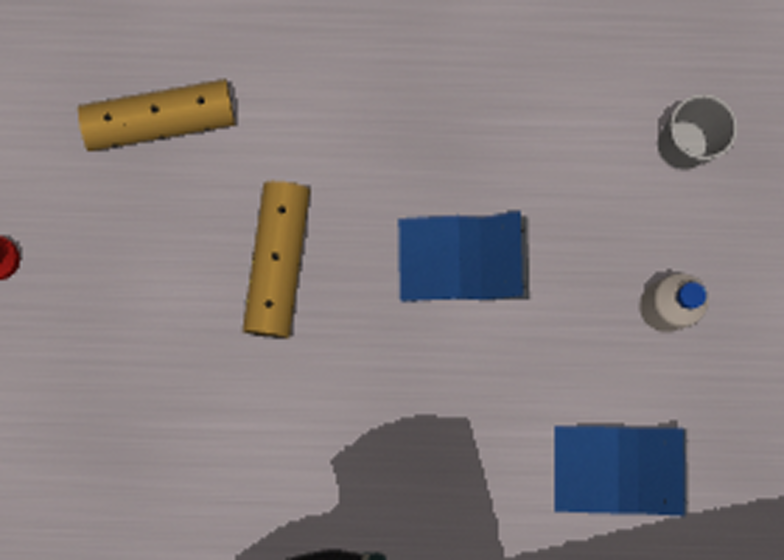

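The crop confirms the choice. The cradle meant is at crop (460,258), since the other at (620,470) is farther right. The pipe meant is at crop (277,260): 560 mm from the base, against 741 mm for the other. I'll use cradle origin ≈ (0.562, -0.119) with yaw ≈ +2°, and the pipe at (0.551, 0.1025) with yaw -6.2°. The plan is to push from the +y side with the open jaws lying along the groove direction.

Call:
{"name": "step_arm", "arguments": {"deltas": "-0.85 -0.73 0 0 0 0;-0.85 -0.73 0 0 0 0;-0.85 -0.73 0 0 0 0;-0.85 -0.73 0 0 0 0;-0.85 -0.73 0 0 0 0;-0.85 -0.73 0 0 0 0;-0.85 -0.73 0 0 0 0;-0.85 -0.73 0 0 0 0;-0.85 -0.73 0 0 0 0;-0.85 -0.73 0 0 0 0;-0.85 -0.73 0 0 0 0;-0.85 -0.73 0 0 0 0;-0.85 -0.73 0 0 0 0;-0.85 -0.73 0 0 0 0;-0.85 -0.73 0 0 0 0;-0.85 -0.73 0 0 0 0;-0.85 -0.73 0 0 0 0;-0.85 -0.73 0 0 0 0;-0.85 -0.73 0 0 0 0;-0.85 -0.73 0 0 0 0", "jaw": 1}}

```text
t: 2.65
tcp_pos: [0.5523, 0.1921, 0.2311]
eef_rot: [0.0, 0.812, -0.584, -0.0]
wrist_force: [0.1, -0.8, -0.1]
finger_gap: 0.999
```

Call:
{"name": "step_arm", "arguments": {"deltas": "0 0 0 0 0 -0.92;0 0 0.5 0 0 -0.92;0 0 0.5 0 0 -0.92;0 0 0.5 0 0 -0.92;0 0 0.5 0 0 -0.92;0 0 0.5 0 0 -0.92;0 0 0.5 0 0 -0.92;0 0 0.5 0 0 -0.92;0 0 0.3 0 0 -0.92;0 0 0 0 0 -0.92;0 0 0 0 0 0;0 0 0 0 0 0"}}

```text
t: 4.15
tcp_pos: [0.5521, 0.1906, 0.0794]
eef_rot: [-0.0, 1.0, 0.017, 0.0]
wrist_force: [-0.3, -0.5, -0.6]
finger_gap: 1.003
```

Run:
```python
from h import *
f=save("side","s1.png",crop=(130,100,402,372),s=2.2)
W=world(f); 
m=(abs(W[...,0]-.552)<.075)&(W[...,1]>.15)&(W[...,1]<.24)&(W[...,2]>.055)&(W[...,2]<.2)&(f["range_z"]>0)
P=W[m]; 
for lo in np.arange(.48,.63,.012):
    q=P[(P[:,0]>=lo)&(P[:,0]<lo+.012)]
    if len(q)>3: print(round(lo,3),len(q),np.percentile(q[:,2],[1,5]).round(4),q[:,1].min().round(3),q[:,1].max().round(3))
```

```text
0.48 150 [0.1394 0.1423] 0.177 0.203
0.492 163 [0.1002 0.1079] 0.178 0.204
0.504 176 [0.0954 0.1072] 0.177 0.208
0.516 97 [0.1515 0.1535] 0.186 0.209
0.528 52 [0.1513 0.1558] 0.2 0.212
0.54 30 [0.1513 0.1524] 0.201 0.211
0.552 34 [0.1515 0.1532] 0.201 0.213
0.564 40 [0.1531 0.1572] 0.202 0.214
0.576 70 [0.1525 0.1541] 0.193 0.211
0.588 144 [0.0961 0.1009] 0.182 0.211
0.6 174 [0.1024 0.1106] 0.182 0.207
0.612 137 [0.1374 0.1421] 0.182 0.209
```

View pics/s1.png

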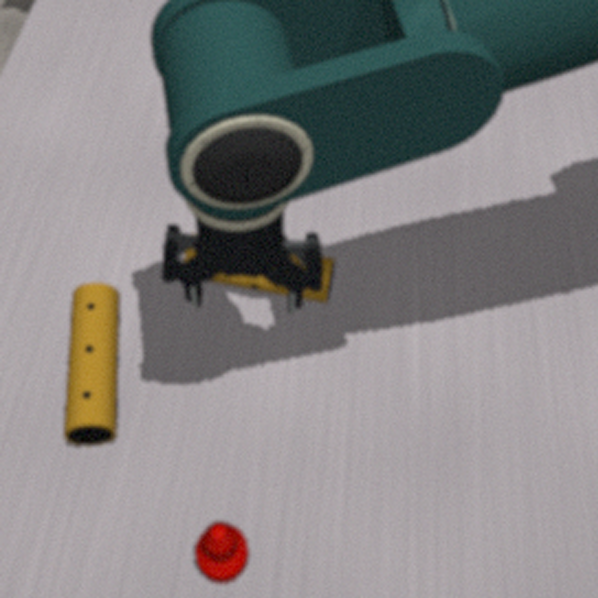

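Call:
{"name": "step_arm", "arguments": {"deltas": "0 0 0.48 0 0 0;0 0 0.48 0 0 0;0 0 0.48 0 0 0;0 0 0.48 0 0 0;0 0.4 0 0 0 0;0 0.3 0 0 0 0;0 0.15 0 0 0 0;0 0.15 0 0 0 0;0 0.15 0 0 0 0;0 0.15 0 0 0 0;0 0.15 0 0 0 0;0 0.15 0 0 0 0;0 0.15 0 0 0 0;0 0.15 0 0 0 0;0 0.15 0 0 0 0;0 0.12 0 0 0 0;0 0.1 0 0 0 0;0 0.08 0 0 0 0;0 0.05 0 0 0 0;0 0.03 0 0 0 0"}}

```text
t: 6.7
tcp_pos: [0.5557, 0.0933, 0.0025]
eef_rot: [-0.0, 1.0, 0.019, 0.0]
wrist_force: [0.1, -0.2, 1.6]
finger_gap: 0.997
```

```bash
cat >> h.py <<'E'
def look(fn=None,crop=(150,90,400,290),s=3):
    f=save("top",fn or "tmp.png",crop=crop,s=s); 
    for nm,r,m,W in blobs(f):
        if nm=="brass" and r[0][0]<650 : print(r,"z",np.percentile(W[m][:,2],[2,50,98]).round(4))
    return f
E
python3 - <<'E'
from h import *
look("a.png")
E
```

```text
(no output)
```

View pics/a.png

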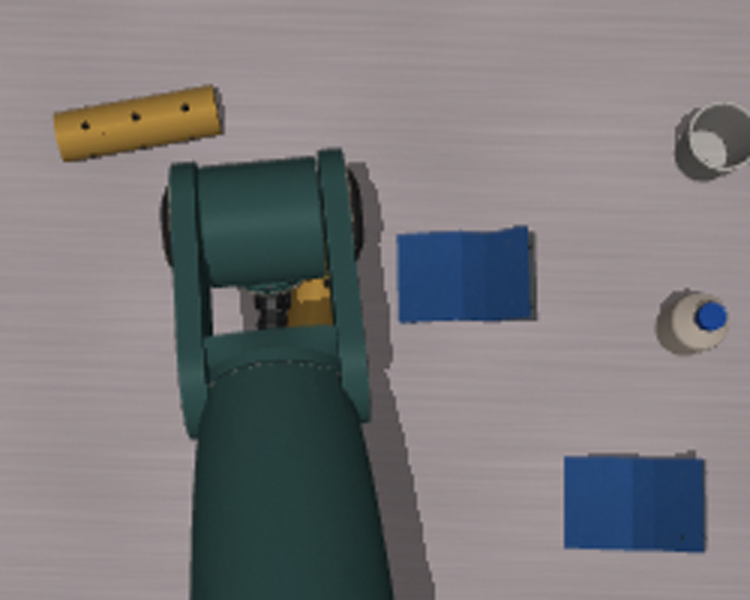

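The arm hides the pipe from the top camera, so I'll use the side camera.

```bash
cat >> h.py <<'E'
from scipy.optimize import least_squares
O=np.array([.562,-.1186]); A=np.deg2rad(2.05); EX=np.array([np.cos(A),np.sin(A)]); EY=np.array([-np.sin(A),np.cos(A)])
def fit(name="side",fn=None,ylo=-.16,yhi=.16,crop=(190,90,390,240),s=4):
    f=save(name,fn or "tmp.png",crop=crop,s=s); W=world(f)
    h=cv2.cvtColor(f["pixels"],cv2.COLOR_RGB2HSV)
    k=cv2.inRange(h,(12,90,40),(34,255,255))>0
    m=k&(W[...,1]>ylo)&(W[...,1]<yhi)&(W[...,0]>.42)&(W[...,0]<.67)&(W[...,2]>.005)&(W[...,2]<.09)
    P=W[m]; c=np.c_[(P[:,:2]-O)@EX,(P[:,:2]-O)@EY,P[:,2]]  # cradle frame
    g=lambda p: np.hypot((c[:,1]-p[0]-p[1]*c[:,0])*np.cos(np.arctan(p[1])),c[:,2]-p[2]-p[3]*c[:,0])-.025
    r=least_squares(g,[np.median(c[:,1])-.005,0,.027,0],loss="soft_l1",f_scale=.002); p=r.x
    print(name,"n",len(P),"cradle: y0 %.1f yaw %.1fdeg z0 %.1f pitch %.1fdeg"%(p[0]*1e3,np.degrees(p[1]),p[2]*1e3,np.degrees(p[3])),"x range",np.percentile(c[:,0]*1e3,[.5,99.5]).round(1),"rms",np.sqrt(np.mean(r.fun**2)).round(4))
    return f
E
python3 - <<'E'
from h import *
fit("side","b.png")
E
```

```text
side n 385 cradle: y0 184.7 yaw 2.7deg z0 48.9 pitch 16.4deg x range [-89.8  65.4] rms 0.013
```

View pics/b.png

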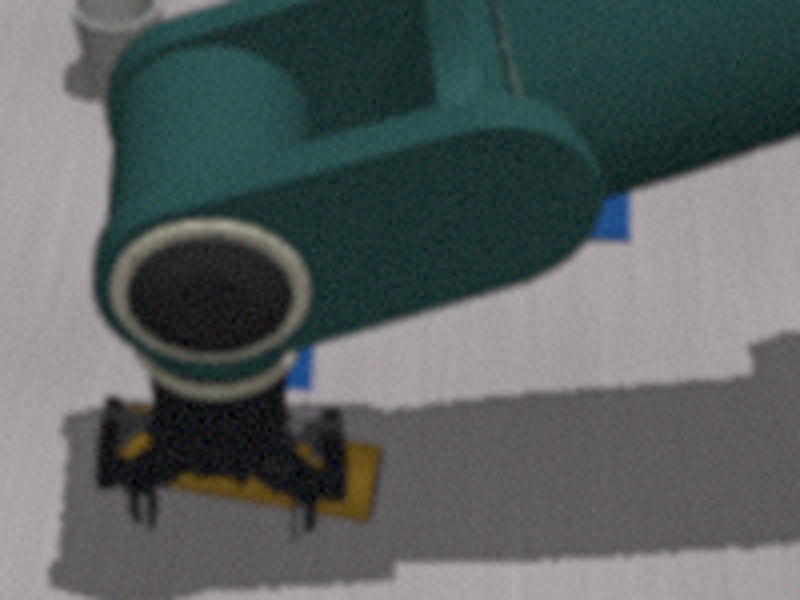

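Only a finger at the pipe's low-x end touches it, so it has kept some skew while rolling. I expect the ramp to square it against both fingers. I'll shift the hand towards the pipe's middle and bring it to the toe.

Call:
{"name": "step_arm", "arguments": {"deltas": "0 -0.25 0 0 0 0;-0.2 0 0 0 0 0;-0.2 0 0 0 0 0;0 0.2 0 0 0 0;0 0.15 0 0 0 0;0 0.15 0 0 0 0;0 0.15 0 0 0 0;0 0.15 0 0 0 0;0 0.15 0 0 0 0;0 0.15 0 0 0 0;0 0.15 0 0 0 0;0 0.15 0 0 0 0;0 0.15 0 0 0 0;0 0.15 0 0 0 0;0 0.1 0 0 0 0;0 0.1 0 0 0 0;0 0.05 0 0 0 0"}}

```text
t: 8.93
tcp_pos: [0.5423, 0.0246, 0.0025]
eef_rot: [0.0, 1.0, 0.019, -0.0]
wrist_force: [0.5, 0.5, 0.1]
finger_gap: 0.998
```

Run:
```python
from h import *
f=save("side","c.png",crop=(190,60,390,210),s=4)
```

```text
(no output)
```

View pics/c.png

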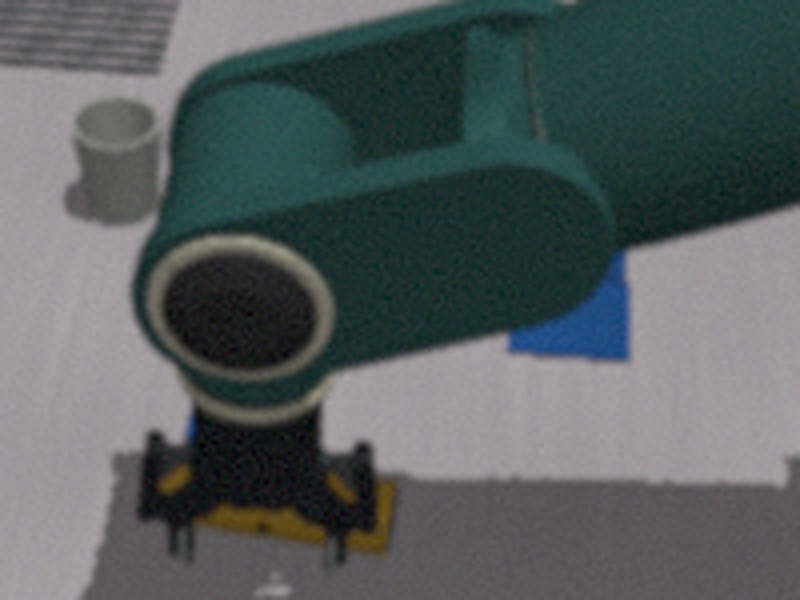

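Call:
{"name": "step_arm", "arguments": {"deltas": "0 0.12 0 0 0 0;0 0.13 -0.02 0 0 0;0 0.13 -0.04 0 0 0;0 0.13 -0.04 0 0 0;0 0.13 -0.04 0 0 0;0 0.13 -0.04 0 0 0;0 0.13 -0.04 0 0 0;0 0.13 -0.04 0 0 0;0 0.13 -0.04 0 0 0;0 0.13 -0.04 0 0 0;0 0.1 -0.03 0 0 0;0 0.1 -0.03 0 0 0;0 0.1 -0.02 0 0 0"}}

```text
t: 10.6
tcp_pos: [0.5453, -0.0381, 0.0203]
eef_rot: [-0.001, 1.0, 0.019, 0.001]
wrist_force: [-0.2, 10.8, 7.3]
finger_gap: 0.997
```

Run:
```python
from h import *
f=save("side","d.png",crop=(190,60,390,210),s=4); print(telemetry.observe()["wrist_force"],telemetry.observe()["tcp_pos"])
```

```text
[0.11228548 7.54620757 4.14321952] [ 0.54529181 -0.03868725  0.02030127]
```

View pics/d.png

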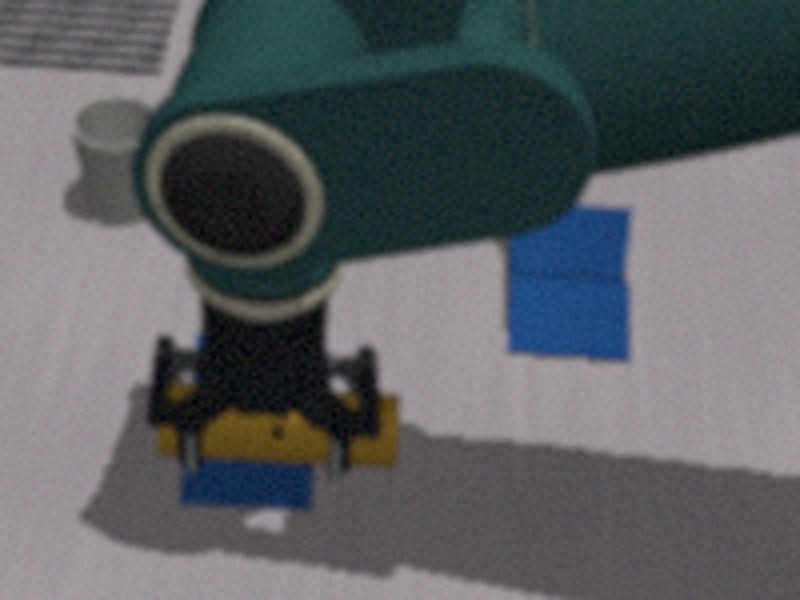

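The pipe is now square on the ramp, spanning px 158–400 over the cradle's 182–312. Next I'll take it slowly over the crest.

Call:
{"name": "step_arm", "arguments": {"deltas": "0 0.08 -0.02 0 0 0;0 0.08 -0.02 0 0 0;0 0.08 -0.02 0 0 0;0 0.08 -0.02 0 0 0;0 0.08 -0.01 0 0 0;0 0.07 0 0 0 0;0 0.06 0 0 0 0;0 0.05 0 0 0 0;0 0.05 0 0 0 0;0 0 0 0 0 0;0 0 0 0 0 0"}}

```text
t: 12.02
tcp_pos: [0.5456, -0.0639, 0.0229]
eef_rot: [-0.0, 1.0, 0.019, -0.0]
wrist_force: [0.3, -0.1, 0.9]
finger_gap: 1.005
```

Run:
```python
from h import *
f=fit("side","e.png",ylo=-.2,yhi=.1,crop=(190,60,390,210)); print(telemetry.observe()["wrist_force"],telemetry.observe()["tcp_pos"])
```

```text
side n 413 cradle: y0 6.3 yaw 0.0deg z0 34.1 pitch 0.3deg x range [-98.1  58.2] rms 0.0132
[ 0.55790001 -0.20764071 -0.07000553] [ 0.54559778 -0.06383626  0.02288539]
```

View pics/e.png

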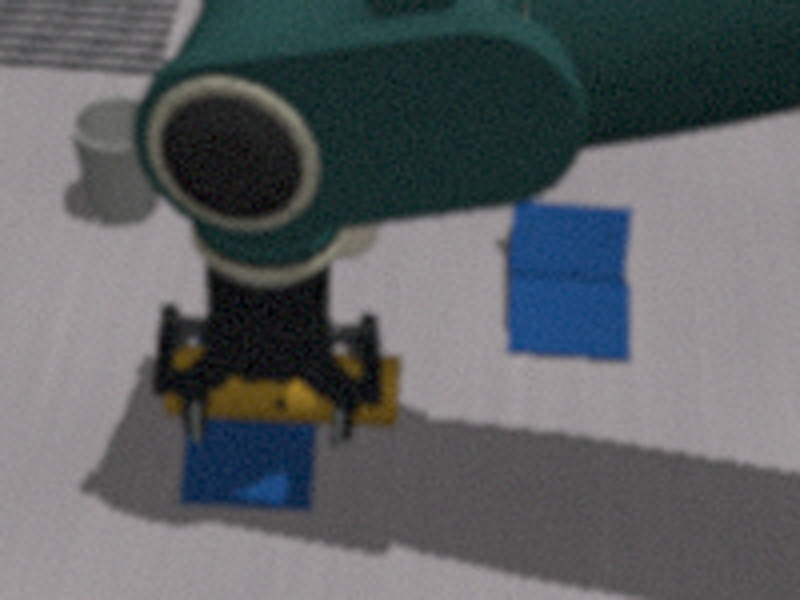

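The pipe has dropped into the V: axis height is 34.1 mm and yaw 0°. I'll back off, go up and clear the view.

Call:
{"name": "step_arm", "arguments": {"deltas": "0 -0.3 0 0 0 0;0 -0.6 0 0 0 0;0 -0.6 -0.5 0 0 0;0 -0.5 -0.8 0 0 0;0 -0.8 -0.8 0 0 0;0 -1 -0.8 0 0 0;0 -1 -0.8 0 0 0;0 -1 0 0 0 0;0 -1 0 0 0 0;0 -1 0 0 0 0;0 -1 0 0 0 0;0 0 0 0 0 0"}}

```text
t: 13.58
tcp_pos: [0.5314, 0.2906, 0.1705]
eef_rot: [-0.0, 1.0, 0.02, -0.0]
wrist_force: [0.4, -1.6, -0.3]
finger_gap: 1.001
```

Run:
```python
from h import *
fit("side",None,ylo=-.2,yhi=.0); fit("top","f.png",ylo=-.2,yhi=0.,crop=(200,90,420,290),s=3)
```

```text
return _methods._mean(a, axis=axis, dtype=dtype,
  ret = ret.dtype.type(ret / rcount)
Traceback (most recent call last):
  File "h.py", line 41, in fit
    r=least_squares(g,[np.median(c[:,1])-.005,0,.027,0],loss="soft_l1",f_scale=.002); p=r.x
ValueError: Initial guess is outside of provided bounds
```

The hand now blocks the side camera, so I'll use the top view alone.

Run:
```python
from h import *
fit("top","f.png",ylo=-.2,yhi=0.,crop=(200,90,420,290),s=3)
f=fit("top",None,ylo=-.2,yhi=0.)
for n,r,m,W in blobs(f):
    if n=="blue": print(r)
```

```text
top n 910 cradle: y0 6.1 yaw 0.2deg z0 34.4 pitch 0.0deg x range [-99.3  59.7] rms 0.0029
top n 909 cradle: y0 6.2 yaw -0.0deg z0 34.3 pitch 0.0deg x range [-99.3  60.1] rms 0.0028
(array([560.6, -59.6]), array([87.7, 56.9]), 0.93)
(array([ 340.5, -260.1]), array([ 88.7, 124.9]), 0.42)
```

View pics/f.png

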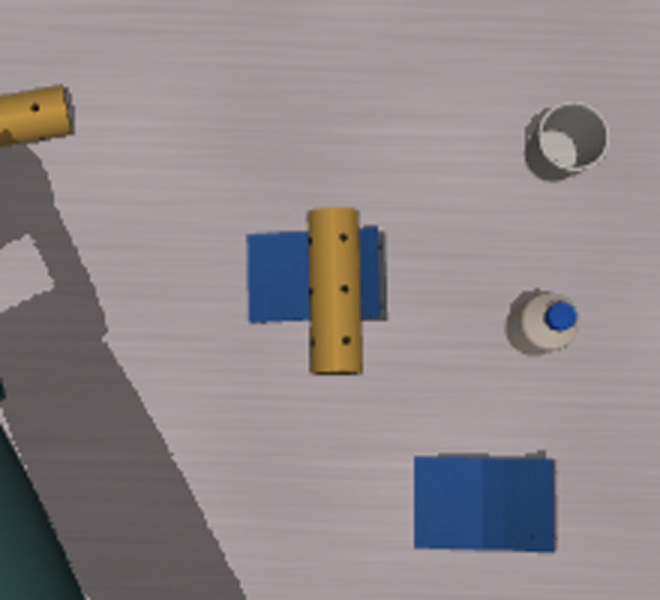

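The pipe lies in the groove (crop px 308–362, 207–374), with about 15 mm out at the far end and 54 mm at the near end. It is level and did not move between the last two frames, so it needs no endwise nudge. The bottle, cup and second cradle have not moved.

```bash
python3 -c "
from rig import ctrl; print(ctrl.job_done())"
```

```text
the job is handed in; nothing more can be done
None
```

The pipe now rests in the V-groove of the left-hand cradle, and the job is handed in. I rolled it along the bench with the open fingers, squared it on the ramp and eased it over the crest. The hand then backed off and raised clear. The whole thing took about 14 s on the robot's clock.

**Last checks (top camera):**
- **Seat:** the axis is 34.3 mm high against 34 mm nominal. It sits about 6 mm from the cradle's origin against 4 mm, which is within calibration. Yaw and pitch are about 0°.
- **Overhang:** the pipe sticks out about 15 mm past the end away from the robot and 54 mm past the near end. It is off centre but meets the request, so I did not nudge it endwise.
- **Stillness:** it did not move between the last two frames.
- **Force:** the highest wrist reading I saw was about 13 N, on the ramp.
- **Bystanders:** I saw no shift in the bottle or cup. The nozzle was outside the last picture, but the hand stayed about 10 cm from it.

**What failed or disagreed:** the first squaring push on the flat bench left the pipe askew, and the ramp did the squaring. That is why it ended about 20 mm off centre. The last side-camera check failed because the raised hand blocked the view. An earlier side view gave the same seat height of 34.1 mm, but that fit was poor because the gripper partly hid the pipe.

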